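Re-rack the dumbbells in front of their mates

ROBOT

A 6-joint arm with a two-finger parallel gripper is mounted at the origin on the work surface. World frame = base frame: x ahead of the robot, y to its left, z up, the work surface at z = 0. Lengths are in m, angles in degrees, forces in N, time in s.
With the tool pointing down it reaches from about 0.4 to 0.825 m from the base axis. Payload 7 kg.
Tool frame: the origin (TCP) lies at the very end of the fingers, on their centre line; the grasp point (between the pads) lies 19 mm behind it (r.hold_point_z is the distance from the TCP to the grasp point, in m); z points along the fingers, y is the direction in which the jaws open and shut (so a half turn about z gives the same grasp; the last joint's range is limited). The gripper opens to 88 mm and grips with 3 to 60 N. Pads are 19 mm wide; open, the fingers measure 130 mm over their backs; the gripper's body (78 mm by 193 mm) begins 47 mm behind the grasp point.
Start: joints at [-57.863, 20.546, 0.682, 0, -70.136, -16.507], TCP at [0.182, -0.65, 0.227] pointing down, gripper open.
Joint ranges: [-176.03, 176.03], [-82.01, 121.73], [-58.28, 71.71], [-173.87, 95.51], [-174.79, -0.11], [-173.66, 173.66]. Speed limits (degrees/s): [136.94, 136.94, 172.46, 180, 180, 180].

INTERFACE

Orientations are given as [roll, pitch, yaw] about the fixed x, y, z axes, in that order (R = Rz(yaw) Ry(pitch) Rx(roll)).
In Python, from plant import r gives the robot as it stands. The module is installed in compiled form; this text tells all that it offers.
- The arm moves only by the shell command python3 -m inch 'ROWS' [FORCE]. ROWS is text: rows parted by semicolons, each of 7 numbers parted by spaces: the shift along the tool's x, y, z in m, then the turn, a rotation vector about the tool's x, y, z in rad, then the opening, from 0 (shut) to 1 (fully open). In form: tx ty tz ax ay az jaw; .... A call has 1 to 20 rows; each row shifts and turns the commanded pose from where the row before left it, along the tool's axes as they then stand; what a row does not reach is not made up. A row lasts 1/12 s, in which the tool goes at most 41.7 mm and 7.16 degrees, less where a joint would pass 70% of its speed; a pose out of reach is approached as far as the arm can. A call with a gripper value outside its range is refused whole. The fingers move at their own pace and stop on an object; FORCE is the grip in N (left out, the last holds). Time passes only in rows, so rows that do not move let the fingers close. It gives the time, the measured TCP pose, the force and the opening at its end, in the units of the state.
- r.get_state(): the state, without advancing time (a new reading comes with each control period).
- r.capture(name): name is "scene" or "top"; returns the picture (400x640x3 uint8, red, green, blue); there is no depth.
- r.camera_params(name): a dict with "vfov" (degrees; the focal length in pixels is half the picture's height over the tangent of half this angle, whatever the lens; pixels are square), "cx", "cy" (the principal point, pixels), "R" (3x3) and "t" (3): a world point X has camera coordinates R X + t. Camera axes: x right, y down, z forward; pixel columns grow to the right and rows downward; lengths in m; the calibration is good to about 2 mm. A picture is of the moment at which its call begins. camera_params takes no time and is no camera call.
- r.close_job(): hands the job in, once; it reports no verdict.
Trained networks look in the newest picture that a camera, given by its name, has taken for a name from the list of things; names that differ only in an ending like _2 or _b are one class to them, and where a whole thing is asked for, a point or a joint stands for the part that bears it (a point fixed in the world has none). Each returns a list of dicts, best first, with "p" (0 to 1); they miss things now and then, are a little off and sometimes report something else, mostly with a low value. They report only what shows in the picture. A call takes as long as a camera call. They do not tell look-alikes from the thing itself.
- r.recognise(target, camera): "xy" ([column, row] in pixels, amid what is visible of it).
The state is a dict: "time_s": time; "joints": joint angles; "qd": joint speeds; "joint_torque": joint torques, N m; "tcp_pos": TCP position; "eef_rot": TCP orientation; "contact_force": force on the tool from outside, world axes, zero at the start; "moment": the same for the moment, N m; "gripper_width": finger opening in m.
Only numpy, scipy, OpenCV 4.12 (cv2) and the standard library are available. Lean on these libraries where they do the work, as an engineer would, in place of code of your own. Each camera call takes 0.05 s, during which the arm holds its last target.

TASK

Move the four dumbbells from the carrying caddy to the empty front row of the two-tier storage rack, each directly in front of its mate (the same kind) in the back row, so that both rows stand in the same order. Set each one down in its cradles, do not drop it, and leave the back row as it is.

Things in the scene. Friction and masses are not known exactly. Their poses are not given: they have to be found in the camera images.
- big_hex: loose dumbbell to move: thick six-sided black rubber heads, 54 mm across flats (62 mm across corners) and 28 mm thick; 154 mm long overall, bare handle between the heads 98 mm. Straight bright steel handle 26 mm in diameter. .72 to .94 kg. Starts in one of the caddy's places. Origin: mid-handle, on its axis; x along the handle (ends alike; it may be rolled about x).
- big_hex_mate: the mate of big_hex, same shape and size, loose in one of the four places of the rack's back row, where it stays. Origin and axes as for big_hex.
- disc: loose dumbbell to move: thin round black rubber disc heads, 62 mm in diameter and 16 mm thick; 130 mm long overall, bare handle between the heads 98 mm. Straight bright steel handle 26 mm in diameter. .64 to .83 kg. Starts in one of the caddy's places. Origin: mid-handle, on its axis; x along the handle (ends alike; it may be rolled about x).
- disc_mate: the mate of disc, same shape and size, loose in one of the four places of the rack's back row, where it stays. Origin and axes as for disc.
- small_hex: loose dumbbell to move: small six-sided black rubber heads, 40 mm across flats (46 mm across corners) and 22 mm thick; 140 mm long overall, bare handle between the heads 96 mm. Straight bright steel handle 26 mm in diameter. .38 to .50 kg. Starts in one of the caddy's places. Origin: mid-handle, on its axis; x along the handle (ends alike; it may be rolled about x).
- small_hex_mate: the mate of small_hex, same shape and size, loose in one of the four places of the rack's back row, where it stays. Origin and axes as for small_hex.
- globe: loose dumbbell to move: ball-shaped black rubber heads, 40 mm in diameter; 166 mm long overall, bare handle between the heads 96 mm. Straight bright steel handle 26 mm in diameter. .51 to .66 kg. Starts in one of the caddy's places. Origin: mid-handle, on its axis; x along the handle (ends alike; it may be rolled about x).
- globe_mate: the mate of globe, same shape and size, loose in one of the four places of the rack's back row, where it stays. Origin and axes as for globe.
- caddy: fixed dark grey steel caddy, 340 wide (y), 330 deep: a row of 4 places, handles along x, axes at z=0.075, x=0, y=-0.12, -0.04, 0.04, 0.12; behind it (x 0.11 to 0.26) a tray with odds and ends up to z=0.20. Cradles as on the rack. Origin on the bench under mid-row, z up, +x away from the robot.
- rack: fixed dark 2-tier rack, left or right of the caddy. Origin on the bench under mid front row; z up, +x to back row, away from robot. Places y=-0.12, -0.04, 0.04, 0.12; handle axis at z=0.085, x=0 (front, empty), z=0.155, x=0.19 (back). Place: two 90-degree V cradles, mouth 42 mm, at x +-34 mm, 58 mm clear between for fingers, 25 mm below axis. Seated handles can slide 9 mm along x.
Mind the look-alikes: they are no part of the job. What is shaped like the globe but orange is not meant. What is shaped like the disc but orange is not meant.

How it is judged:
By the outcome, as a careful person would: the job done as asked, in the order asked, and still so for the second after the job is handed in, with the robot touching nothing.
It also fails if it takes over 125 s, if anything falls off the work surface, if the arm or the gripper's body presses on something with over 40 N, if the wrist force passes 120 N, or if a joint passes its speed limit or range.

## Working session

There is one attempt and no reset: what is moved stays moved. The work goes in short steps, Python scripts to look and compute and a shell command to move; the robot and the scene stay as the last step left them, time stands still between calls to the robot, and variables do not carry over. Pictures are saved under pics/ and viewed, and the job is handed in when it is done.

```bash
mkdir -p pics; ls; python3 - <<'E'
from plant import r
import cv2
for n in("scene","top"):
    im=r.capture(n); cv2.imwrite(f"pics/{n}0.png",im[:,:,::-1]); p=r.camera_params(n); print(n,p)
    for t in("big_hex","disc","small_hex","globe","big_hex_mate","globe_mate","caddy","rack"):
        print(t,[(d['xy'],round(d['p'],2)) for d in r.recognise(t,n)])
print(r.get_state(), r.hold_point_z)
E
```

```text
pics
scene {'vfov': 52.47637921946674, 'cx': 316.64748613663124, 'cy': 190.63181150545398, 'R': array([[-0.87765181,  0.47928048,  0.00418647],
       [ 0.34108637,  0.63068145, -0.69706599],
       [-0.33673045, -0.61035328, -0.71699476]]), 't': array([ 0.42587413, -0.02945856,  1.36063613])}
big_hex [([282.1, 167.3], 0.64)]
disc [([263.3, 135.7], 0.9), ([269.7, 155.9], 0.84)]
small_hex [([307.1, 199.7], 0.66)]
globe [([291.6, 184.0], 0.83), ([433.0, 268.4], 0.59)]
big_hex_mate [([292.2, 281.8], 0.65)]
globe_mate [([273.3, 253.4], 0.83)]
caddy [([256.8, 215.9], 0.7)]
rack [([335.2, 321.7], 0.92)]
top {'vfov': 45.28034932630088, 'cx': 318.4540371421417, 'cy': 197.88178784045513, 'R': array([[-3.93328274e-03, -9.99991845e-01,  9.16294960e-04],
       [-9.88322657e-01,  3.74780425e-03, -1.52329510e-01],
       [ 1.52324833e-01, -1.50475010e-03, -9.88329338e-01]]), 't': array([-0.07447269,  0.48221963,  1.53195787])}
big_hex [([369.1, 193.5], 0.85)]
disc [([440.7, 208.5], 0.86), ([392.3, 189.0], 0.61)]
small_hex [([318.2, 196.9], 0.78), ([347.9, 196.8], 0.39)]
globe [([345.8, 195.3], 0.
[... 163 characters left out ...]
 ([183.2, 137.7], 0.47)]
{'time_s': 0.9, 'joints': array([-5.78624026e+01,  2.05432265e+01,  6.80210936e-01,  4.53894525e-04,
       -7.01342839e+01, -1.65067106e+01]), 'qd': array([ 0.04893912,  0.0145782 , -0.1096241 , -0.00493028,  0.0756593 ,
        0.09799347]), 'joint_torque': array([ 1.93318283e-05, -5.82353389e+01,  2.93302131e+01,  7.00253919e+00,
        1.26340741e-02, -3.08966275e-05]), 'tcp_pos': array([ 0.18183948, -0.6500174 ,  0.22658477]), 'eef_rot': array([-1.79997290e+02,  3.57981821e-04, -1.64368959e+02]), 'contact_force': array([-0.33332308, -0.2813727 , -0.59035714]), 'moment': array([-0.00269846,  0.06686264,  0.07765612]), 'gripper_width': 0.08803370797235213} 0.0188
```

View pics/scene0.png

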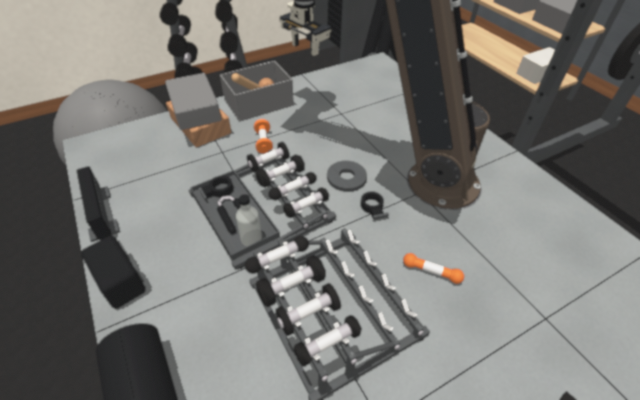

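View pics/top0.png

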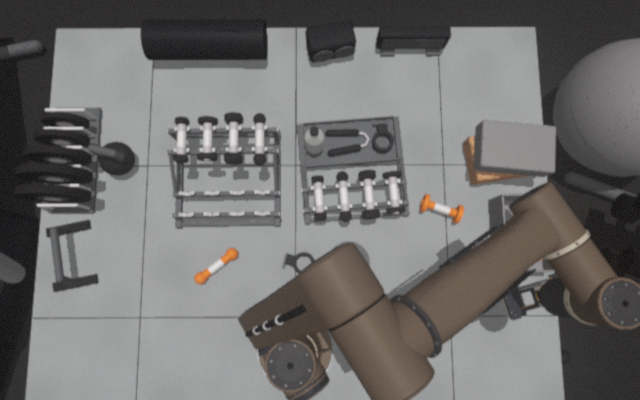

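```bash
python3 - <<'E'
import cv2
a=cv2.imread("pics/scene0.png");b=cv2.imread("pics/top0.png")
cv2.imwrite("pics/sc_crop.png",cv2.resize(a[110:330,200:450],None,fx=2.7,fy=2.7,interpolation=cv2.INTER_CUBIC)[:600,:800])
cv2.imwrite("pics/top_crop.png",cv2.resize(b[100:290,170:460],None,fx=2.75,fy=2.75,interpolation=cv2.INTER_CUBIC)[:600,:800])
E
```

```text
(no output)
```

View pics/sc_crop.png

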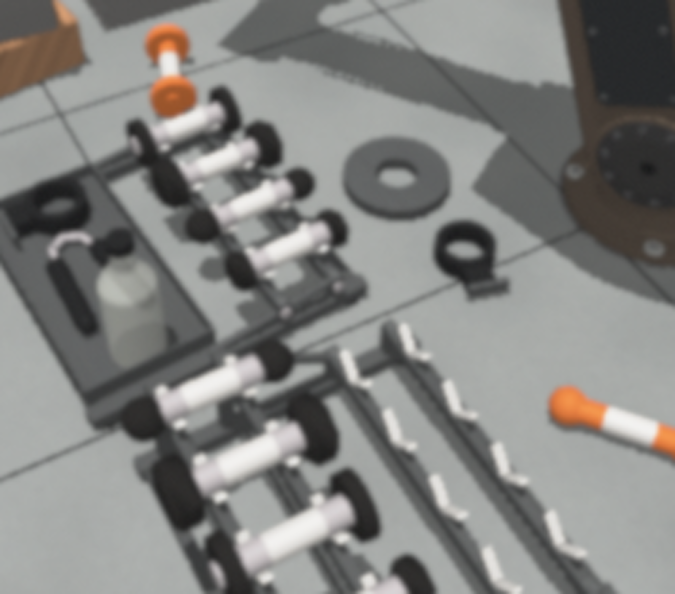

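View pics/top_crop.png

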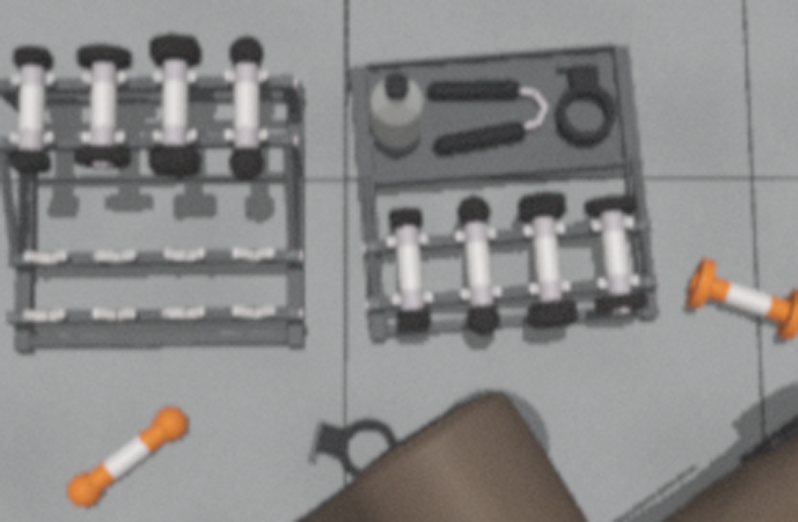

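Candidates, top picture: caddy holds small_hex (318,197), globe (346,195), big_hex (369,193), disc (392,189). The orange disc-like (441,208) and the orange globe-like (216,266) are look-alikes on the bench, so not meant. Back row left to right: small_hex (180,139), disc (207,138), big_hex (233,139), globe (260,139). So the front row must read small_hex, disc, big_hex, globe from left (+y). Now I'll measure poses.

```bash
cat > h.py <<'E'
import numpy as np,cv2
from scipy.optimize import least_squares
def cam(n):
    from plant import r
    p=r.camera_params(n);f=200/np.tan(np.radians(p['vfov'])/2);return f,p['cx'],p['cy'],np.array(p['R']),np.array(p['t'])
def proj(c,X):
    f,cx,cy,R,t=c;Y=np.atleast_2d(X)@R.T+t;return np.c_[f*Y[:,0]/Y[:,2]+cx,f*Y[:,1]/Y[:,2]+cy]
def ray(c,uv,z):
    f,cx,cy,R,t=c;d=R.T@np.array([(uv[0]-cx)/f,(uv[1]-cy)/f,1]);o=-R.T@t;return o+d*(z-o[2])/d[2]
E
python3 - <<'E'
from h import *
for n in("top","scene"):
    c=cam(n);im=cv2.imread(f"pics/{n}0.png")
    m=((im.min(2)>165)).astype(np.uint8)
    if n=="top": m[:, :160]=0;m[:105]=0;m[290:]=0;m[:,420:]=0
    else: m[:145]=0;m[:,:240]=0;m[:,430:]=0;m[365:]=0
    k,l,s,ce=cv2.connectedComponentsWithStats(m)
    print(n,im[150,100], im[196,318])
    for i in range(1,k):
        if s[i,4]>=4: print(s[i],ce[i].round(1))
    cv2.imwrite(f"pics/m_{n}.png",m*255)
E
```

```text
top [103 103 100] [223 224 226]
[199 123  12  29 219] [206.  137.7]
[225 123  12  29 215] [232.2 137.1]
[174 124  11  29 222] [179.9 138.8]
[251 124  12  29 221] [258.  137.4]
[264 125   4   4  12] [265.3 126.3]
[187 127   3   3   8] [187.9 127.9]
[213 126   3   3   6] [213.8 127.2]
[238 126   4   3  10] [239.2 126.9]
[360 133   4   1   4] [361.5 133. ]
[362 134   7  12  21] [365.7 140. ]
[238 147   3   4   9] [239.  148.7]
[264 147   3   3   8] [265.1 148.1]
[186 148   3   3   8] [187.1 149.1]
[212 148   3   3   9] [213. 149.]
[390 178  12  28 213] [394.3 191.5]
[340 181  12  29 217] [344.1 195.3]
[365 180  12  29 217] [369.2 193.6]
[386 181   3   2   5] [386.8 181.6]
[311 183  16  29 213] [318.5 197. ]
[361 182   3   3   8] [361.9 183.1]
[322 185   3   3   8] [323.1 186.1]
[336 184   3   3   8] [336.9 185.1]
[255 189  15   5  48] [261.9 191.1]
[179 190  15   5  44] [186.6 192.6]
[205 190  14   5  48] [211.3 191.8]
[230 190  14   4  45] [236.4 191.7]
[388 201   3   3   8] [388.9 202.1]
[363 203   3   3   8] [363.9 204.1]
[338 205   3   3   8] [338.9 206.1]
[312 207   4   3   9] [313
[... 902 characters left out ...]
[340.5 253.6]
[258 242  39  22 366] [277.1 252.4]
[308 246  10   5  21] [312.1 247.5]
[291 253  10   4  25] [295.2 254.3]
[323 258  11  21  75] [328.  268.2]
[265 265   5   4  15] [266.8 266.4]
[272 266  40  25 451] [290.8 278.3]
[ 240  273   52   92 2571] [256.9 331.5]
[420 275   4   4   7] [421.1 276.4]
[306 279   5   4  15] [308.1 280.2]
[359 284  49  55 741] [383.  311.4]
[279 289  51  32 753] [303.3 303.9]
[324 296  58  52 753] [357.9 325.3]
[273 306   3   2   4] [274.  306.5]
[296 315  24  19 229] [308.5 324.2]
[279 320   3   3   5] [280. 321.]
[305 322  45  32 598] [327.5 338.2]
[385 337  45  28 647] [414.2 355.1]
[314 348  21  14 152] [324.9 355. ]
[353 360   2   2   4] [353.5 360.5]
```

```bash
python3 - <<'E'
from h import *
c=cam("top"); print("campos",-c[3].T@c[4])
Ys=np.array([.12,.04,-.04,-.12])
def T(p,X):
    a=p[2];X=np.array(X,float);return np.c_[p[0]+np.cos(a)*X[:,0]-np.sin(a)*X[:,1],p[1]+np.sin(a)*X[:,0]+np.cos(a)*X[:,1],X[:,2]]
# rack
far=[[186.6,192.6],[211.3,191.8],[236.4,191.7],[261.9,191.1]];near=[[186,213.8],[211,213],[236.6,213],[262.2,212.4]]
M=[[.034,y,.077] for y in Ys]+[[-.034,y,.077] for y in Ys]
bd=[([187.9,127.9],.12,.034),([213.8,127.2],.04,.034),([239.2,126.9],-.04,.034),([265.3,126.3],-.12,.034),([187.1,149.1],.12,-.034),([213,149],.04,-.034),([239,148.7],-.04,-.034),([265.1,148.1],-.12,-.034)]
Mb=[[.19+x,y-.02,.1565] for _,y,x in bd]
uvc=np.array(far+near);uvb=np.array([b[0] for b in bd])
hb=np.array([[179.9,138.8],[206,137.7],[232.2,137.1],[258,137.4]])
for nm,mm,uu in(("front",M,uvc),("backdots",Mb,uvb),("all",M+Mb,np.r_[uvc,uvb])):
    s=least_squares(lambda p:(proj(c,T(p,mm))-uu).ravel(),[.6,.3,0]);print(nm,s.x[:2].round(4),np.degrees(s.x[2]).round(2),"rms",np.sqrt((s.fun**2).mean()).round(2))
    if nm!="backdots":R=s.x
print("res",(proj(c,T(R,M))-uvc).round(1).tolist())
print("back handles in rack frame:")
inv=lambda p,X:np.array([[np.cos(p[2]),np.sin(p[2])],[-np.sin(p[2]),np.cos(p[2])]])@(X[:2]-p[:2])
for u in hb: print(inv(R,ray(c,u,.165)).round(4))
# caddy: handles + dots
hc=[[318.5,197],[344.1,195.3],[369.2,193.6],[394.3,191.5]]
W=np.array([ray(c,u,.084) for u in hc]);print("handles",W.round(4))
cd=[([386.8,181.6],-.12,.034),([361.9,183.1],-.04,.034),([336.9,185.1],.04,.034),([388.9,202.1],-.12,-.034),([363.9,204.1],-.04,-.034),([338.9,206.1],.04,-.034)]
Mc=[[x,y+.02,.0765] for _,y,x in cd]
s=least_squares(lambda p:(proj(c,T(p,Mc))-np.array([q[0] for q in cd])).ravel(),[.6,-.1,0]);print("caddy",s.x[:2].round(4),np.degrees(s.x[2]).round(2),s.fun.round(1))
for w in W:print(inv(s.x,w).round(4))
C=s.x
print("caddy places",T(C,[[0,y,.075] for y in Ys]).round(4).tolist());print("rack places",T(R,[[0,y,.085] for y in Ys]).round(4).tolist())
# scene check
c2=cam("scene");Hs=[[306.1,200.4],[292.7,183.9],[279.5,168.6],[268.5,154.4]]
print("scene proj caddy handles",proj(c2,np.c_[W[:,:2],[.085]*4]).round(1).tolist(),Hs)
print("scene rays",[ray(c2,u,.084).round(4).tolist() for u in Hs])
print("scene back",[inv(R,ray(c2,u,.164)).round(4).tolist() for u in [[277.1,252.4],[290.8,278.3],[303.3,303.9],[327.5,338.2]]])
np.save("C.npy",C);np.save("R.npy",R)
E
```

```text
campos [ 0.24294044 -0.07397414  1.58760343]
front [0.4624 0.2243] 0.85 rms 0.21
backdots [0.4613 0.2246] 0.66 rms 0.2
all [0.4618 0.2243] 0.74 rms 0.24
res [[-0.1, 0.0], [0.3, 0.4], [0.3, 0.1], [-0.2, 0.3], [-0.0, -0.0], [0.2, 0.4], [-0.1, -0.0], [-0.5, 0.1]]
back handles in rack frame:
[0.1864 0.1203]
[0.1886 0.0405]
[ 0.1891 -0.0396]
[ 0.1869 -0.1186]
handles [[ 0.4775 -0.0764  0.084 ]
 [ 0.4827 -0.1577  0.084 ]
 [ 0.4878 -0.2376  0.084 ]
 [ 0.4943 -0.3175  0.084 ]]
caddy [ 0.4875 -0.1983] 4.2 [-0.  -0.3  0.   0.1  0.1 -0.  -0.   0.1 -0.   0.1 -0.1 -0. ]
[-0.001   0.1223]
[-0.0019  0.0408]
[-0.0026 -0.0392]
[-0.002  -0.1194]
caddy places [[0.4787, -0.0786, 0.075], [0.4846, -0.1584, 0.075], [0.4904, -0.2382, 0.075], [0.4963, -0.318, 0.075]]
rack places [[0.4603, 0.3443, 0.085], [0.4613, 0.2643, 0.085], [0.4623, 0.1843, 0.085], [0.4634, 0.1044, 0.085]]
scene proj caddy handles [[306.6, 199.5], [292.6, 182.9], [280.0, 167.8], [267.8, 153.8]] [[306.1, 200.4], [292.7, 183.9], [279.5, 168.6], [268.5, 154.4]]
scene rays [[0.4799, -0.0748, 0.084], [0.484, -0.1546, 0.084], [0.4903, -0.2358, 0.084], [0.493, -0.3149, 0.084]]
scene back [[0.1877, -0.1195], [0.1913, -0.0408], [0.1964, 0.0285], [0.1896, 0.1187]]
```

```bash
cat > go.py <<'E'
import sys
from h import *
from plant import r
from scipy.spatial.transform import Rotation as Ro
# go.py x y yaw : remaining shift in tool frame (turn first)
s=r.get_state();p=np.array(s['tcp_pos']);e=np.array(s['eef_rot'])
x,y,z,yaw=map(float,sys.argv[1:5])
Rn=Ro.from_euler('xyz',e,degrees=True);Rt=Ro.from_euler('xyz',[180,0,yaw],degrees=True)
print("t",round(s['time_s'],2),"pos",p.round(4),"rot",e.round(2),"F",np.round(s['contact_force'],1),"w",round(s['gripper_width'],4))
print("turn rv tool",(Rn.inv()*Rt).as_rotvec().round(4),"then shift tool",Rt.inv().apply(np.array([x,y,z])-p).round(4))
E
python3 -m inch '-0.001 0 0 0 0 0.0995 0.68; 0 0 0 0 0 0.0995 0.68; -0.028 0.0258 0 0 0 0 0.68; -0.028 0.0258 0 0 0 0 0.68; -0.028 0.0258 0 0 0 0 0.68; -0.028 0.0258 0 0 0 0 0.68; -0.028 0.0258 0 0 0 0 0.68; -0.028 0.0258 0 0 0 0 0.68; -0.028 0.0258 0 0 0 0 0.68; -0.028 0.0258 0 0 0 0 0.68; -0.028 0.0258 0 0 0 0 0.68; -0.028 0.0258 0 0 0 0 0.68; 0 0 0 0 0 0 0.68; 0 0 0 0 0 0 0.68; 0 0 0 0 0 0 0.68' 35
python3 go.py .494 -.317 .056 -175.8
```

```text
time_s: 2.15
tcp_pos: [0.4431, -0.3716, 0.2266]
eef_rot: [-180.0, -0.0, -175.7]
contact_force: [0.3, -0.7, -0.3]
gripper_width: 0.0594
t 2.15 pos [ 0.4431 -0.3716  0.2266] rot [-1.8000e+02 -1.0000e-02 -1.7571e+02] F [ 0.3 -0.7 -0.3] w 0.0594
turn rv tool [-0.     -0.0001  0.0015] then shift tool [-0.0547  0.0507  0.1706]
```

```bash

python3 -m inch '-0.0274 0.0254 0 0 0 0.0015 0.68; -0.0273 0.0253 0 0 0 0 0.68; 0 0 0.035 0 0 0 0.68; 0 0 0.035 0 0 0 0.68; 0 0 0.035 0 0 0 0.68; 0 0 0 0 0 0 0.68; 0 0 0 0 0 0 0.68'
python3 go.py .494 -.317 .056 -175.8
python3 - <<'E'
from plant import r
import cv2
a=r.capture("scene")[:,:,::-1];b=r.capture("top")[:,:,::-1]
cv2.imwrite("pics/a1.png",cv2.resize(a[90:240,190:390],None,fx=4,fy=4,interpolation=cv2.INTER_CUBIC))
cv2.imwrite("pics/b1.png",cv2.resize(b[110:260,300:500],None,fx=4,fy=4,interpolation=cv2.INTER_CUBIC))
E
```

```text
time_s: 2.73
tcp_pos: [0.4921, -0.3181, 0.1206]
eef_rot: [179.9, -0.2, -175.9]
contact_force: [0.2, -0.0, 0.7]
gripper_width: 0.0596
t 2.73 pos [ 0.4921 -0.3181  0.1206] rot [ 179.95   -0.23 -175.94] F [ 0.2 -0.   0.7] w 0.0596
turn rv tool [ 0.0009 -0.0041 -0.0024] then shift tool [-0.0019  0.001   0.0646]
```

View pics/a1.png

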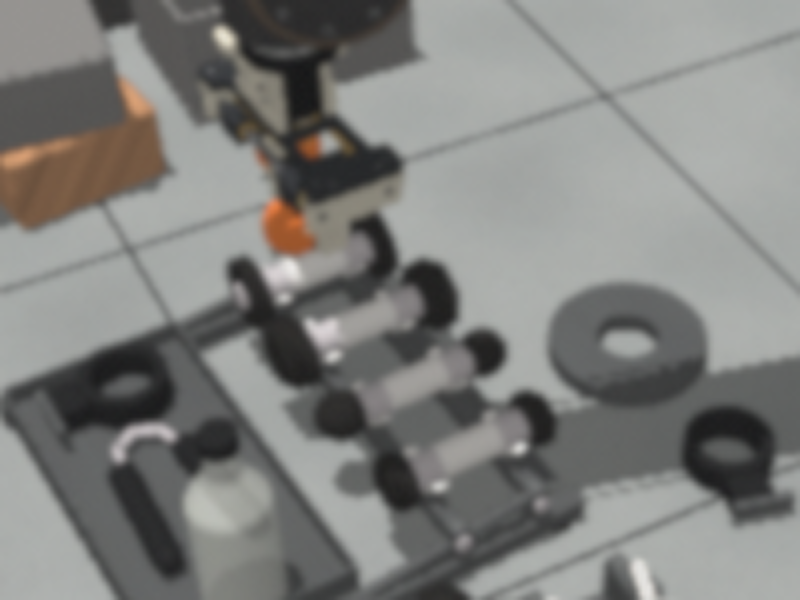

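View pics/b1.png

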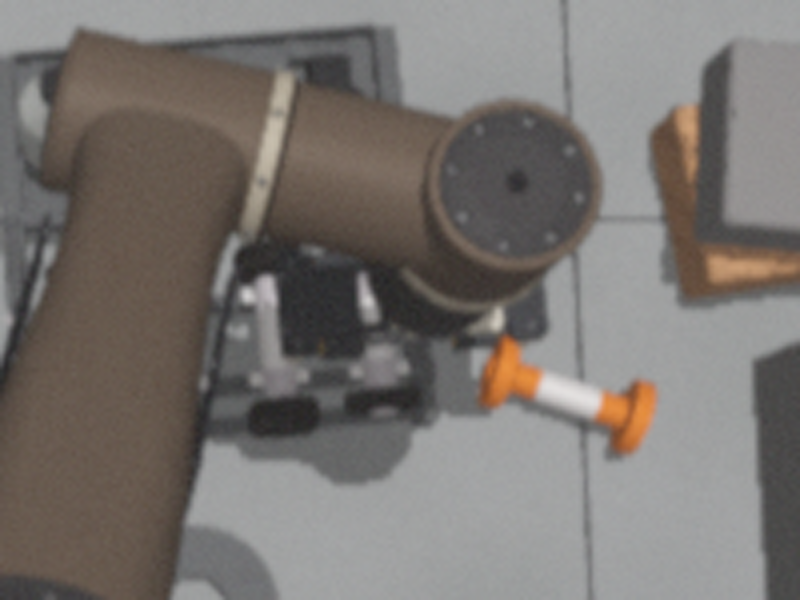

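Gripper stands centred over the disc dumbbell (scene crop about (310,250)), nothing in the way. Descend and grip.

```bash

python3 -m inch '0 0 0.025 0 0 0 0.68; 0 0 0.025 0 0 0 0.68; 0 0 0.0155 0 0 0 0.68; 0 0 0 0 0 0 0.68; 0 0 0 0 0 0 0.68; 0 0 0 0 0 0 0.68' 30
python3 go.py .494 -.317 .056 -175.8
python3 -m inch '0 0 0 0 0 0 0.2; 0 0 0 0 0 0 0.2; 0 0 0 0 0 0 0.2; 0 0 0 0 0 0 0.2; 0 0 0 0 0 0 0.2; 0 0 0 0 0 0 0.2; 0 0 0 0 0 0 0.2' 30
python3 go.py .494 -.317 .056 -175.8
```

```text
time_s: 3.33
tcp_pos: [0.4954, -0.3181, 0.0586]
eef_rot: [-179.9, 0.2, -175.8]
contact_force: [0.1, -0.2, 0.5]
gripper_width: 0.0595
t 3.33 pos [ 0.4954 -0.3181  0.0586] rot [-179.91    0.19 -175.85] F [ 0.1 -0.2  0.5] w 0.0595
turn rv tool [-0.0016  0.0032 -0.0008] then shift tool [0.0014 0.0012 0.0026]
time_s: 3.92
tcp_pos: [0.4939, -0.3171, 0.0562]
eef_rot: [180.0, -0.0, -175.9]
contact_force: [0.1, 1.6, 1.9]
gripper_width: 0.0251
t 3.92 pos [ 0.4939 -0.3171  0.0562] rot [ 180.     -0.   -175.85] F [0.1 1.6 1.9] w 0.0251
turn rv tool [ 0.0001 -0.     -0.0009] then shift tool [-0.0001  0.0001  0.0002]
```

```bash

python3 -m inch '0 0 -0.01 0 0 0 0.2; 0 0 -0.025 0 0 0 0.2; 0 0 -0.036 0 0 0 0.2; 0 0 -0.036 0 0 0 0.2; 0 0 -0.036 0 0 0 0.2; 0 0 0 0 0 0 0.2; 0 0 0 0 0 0 0.2'
python3 go.py .4613 .2643 .066 -179.26
python3 - <<'E'
from plant import r
import cv2
a=r.capture("scene")[:,:,::-1]
cv2.imwrite("pics/a2.png",cv2.resize(a[50:250,190:450],None,fx=3,fy=3,interpolation=cv2.INTER_CUBIC))
E
```

```text
time_s: 4.5
tcp_pos: [0.4945, -0.3172, 0.2011]
eef_rot: [-180.0, 0.2, -175.9]
contact_force: [-0.5, 0.8, -7.6]
gripper_width: 0.0253
t 4.5 pos [ 0.4945 -0.3172  0.2011] rot [-179.96    0.21 -175.87] F [-0.5  0.8 -7.6] w 0.0253
turn rv tool [-0.0006  0.0037  0.0591] then shift tool [0.0257 0.5819 0.1351]
```

View pics/a2.png

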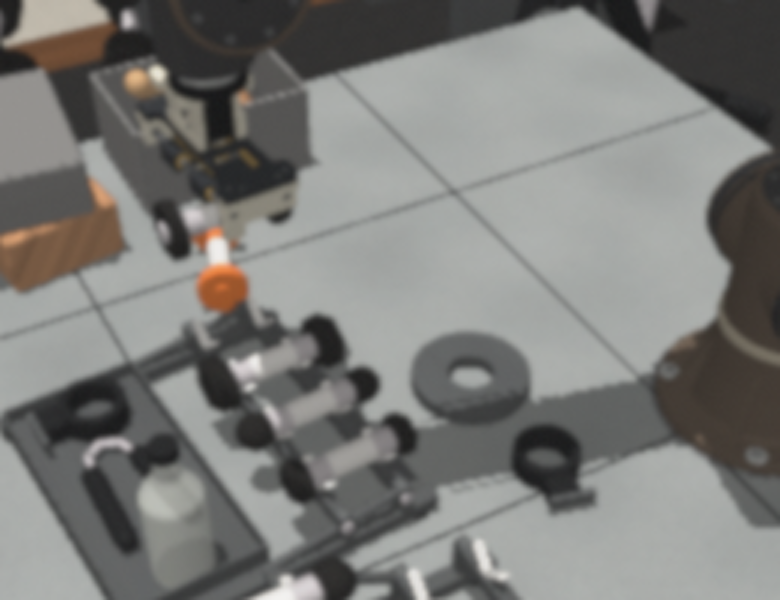

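```bash

python3 -m inch '0 0 0 0 0 0.0295 0.2; 0 0 0 0 0 0.0295 0.2; 0.0017 0.025 0 0 0 0 0.2; 0.0017 0.0364 0 0 0 0 0.2; 0.0017 0.0364 0 0 0 0 0.2; 0.0017 0.0364 0 0 0 0 0.2; 0.0017 0.0364 0 0 0 0 0.2; 0.0017 0.0364 0 0 0 0 0.2; 0.0017 0.0364 0 0 0 0 0.2; 0.0017 0.0364 0 0 0 0 0.2; 0.0017 0.0364 0 0 0 0 0.2; 0.0017 0.0364 0 0 0 0 0.2; 0.0017 0.0364 0 0 0 0 0.2; 0.0017 0.0364 0 0 0 0 0.2; 0.0017 0.0364 0 0 0 0 0.2; 0.0017 0.0364 0 0 0 0 0.2; 0.0017 0.0364 0 0 0 0 0.2; 0 0.025 0 0 0 0 0.2; 0 0.015 0 0 0 0 0.2; 0 0 0 0 0 0 0.2'
python3 -m inch '0 0 0 0 0 0 0.2; 0 0 0 0 0 0 0.2; 0 0 0 0 0 0 0.2'
python3 go.py .4613 .2643 .066 -179.26
```

```text
time_s: 6.22
tcp_pos: [0.4597, 0.2589, 0.1967]
eef_rot: [-179.9, -0.2, -179.1]
contact_force: [0.1, -0.5, -6.1]
gripper_width: 0.0252
time_s: 6.47
tcp_pos: [0.4603, 0.2556, 0.1983]
eef_rot: [-179.9, -0.1, -179.3]
contact_force: [0.6, -0.6, -6.0]
gripper_width: 0.0253
t 6.47 pos [0.4603 0.2556 0.1983] rot [-1.7992e+02 -8.0000e-02 -1.7930e+02] F [ 0.6 -0.6 -6. ] w 0.0253
turn rv tool [-0.0013 -0.0014 -0.0007] then shift tool [-0.0011  0.0087  0.1323]
```

```bash

python3 -m inch '-0.0011 0.0087 0.02 0 0 0 0.2; 0 0 0.03 0 0 0 0.2; 0 0 0.025 0 0 0 0.2; 0 0 0 0 0 0 0.2; 0 0 0 0 0 0 0.2; 0 0 0 0 0 0 0.2;0 0 0 0 0 0 0.2; 0 0 0 0 0 0 0.2'
python3 go.py .4613 .2643 .066 -179.26
python3 - <<'E'
from plant import r
import cv2
a=r.capture("scene")[:,:,::-1];b=r.capture("top")[:,:,::-1]
cv2.imwrite("pics/a3.png",cv2.resize(a[220:390,240:460],None,fx=3.5,fy=3.5,interpolation=cv2.INTER_CUBIC))
cv2.imwrite("pics/b3.png",cv2.resize(b[100:250,150:350],None,fx=4,fy=4,interpolation=cv2.INTER_CUBIC))
E
```

```text
time_s: 7.13
tcp_pos: [0.4626, 0.2663, 0.1258]
eef_rot: [179.9, 0.1, -179.2]
contact_force: [0.4, 0.2, -6.9]
gripper_width: 0.0254
t 7.13 pos [0.4626 0.2663 0.1258] rot [ 1.7987e+02  1.3000e-01 -1.7924e+02] F [ 0.4  0.2 -6.9] w 0.0254
turn rv tool [0.0022 0.0022 0.0003] then shift tool [ 0.0013 -0.002   0.0598]
```

View pics/a3.png

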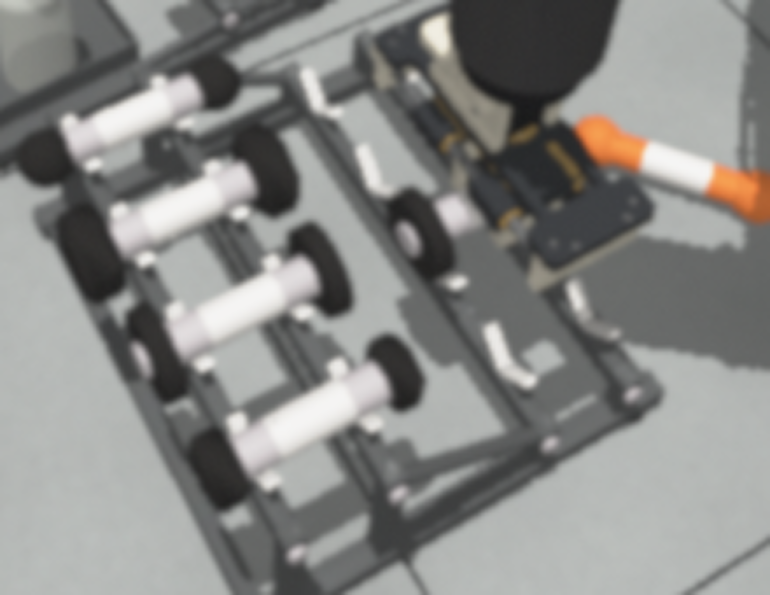

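View pics/b3.png

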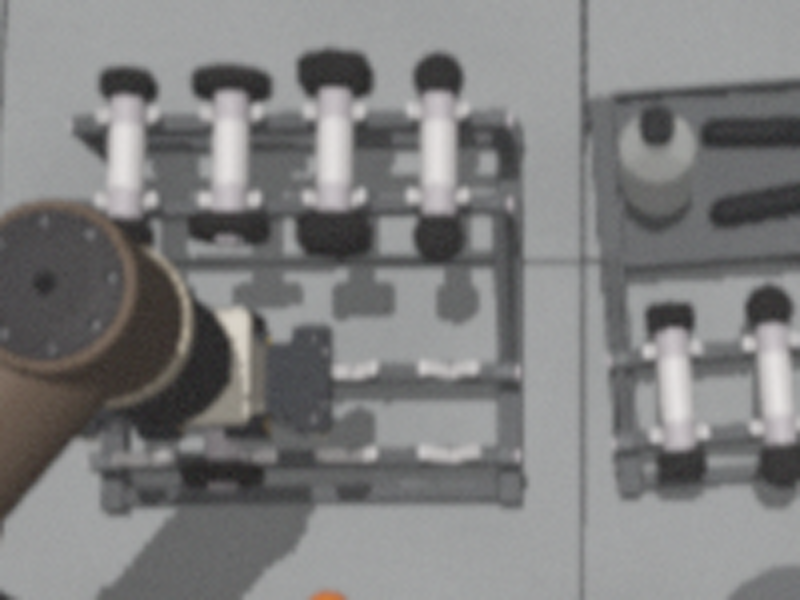

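```bash

python3 -m inch '0 0 0 0 0 0 0.2; 0 0 0 0 0 0 0.2; 0 0 0 0 0 0 0.2;0 0 0 0 0 0 0.2'
python3 go.py .4613 .2643 .066 -179.26
python3 - <<'E'
from h import *
c=cam("top");s=cam("scene")
for z in(.145,):
    print(proj(c,[[.462-.065,.265,z],[.462-.057,.265,z+.03]]),proj(s,[[.462+.065,.265,z],[.462+.057,.265,z]]))
E
```

```text
time_s: 7.57
tcp_pos: [0.4617, 0.2657, 0.1241]
eef_rot: [180.0, 0.0, -179.2]
contact_force: [-1.0, -0.4, -7.4]
gripper_width: 0.0251
t 7.57 pos [0.4617 0.2657 0.1241] rot [ 180.      0.   -179.23] F [-1.  -0.4 -7.4] w 0.0251
turn rv tool [0.0001 0.0001 0.0005] then shift tool [ 0.0004 -0.0014  0.0581]
[[205.61795779 220.64134087]
 [203.35787378 216.88461861]] [[356.87996889 286.31707339]
 [359.85837243 284.83366143]]
```

```bash

python3 -m inch '0.0004 -0.0014 0.02 0 0 0 0.2; 0 0 0.02 0 0 0 0.2; 0 0 0.008 0 0 0 0.2; 0 0 0.005 0 0 0 0.2; 0 0 0.003 0 0 0 0.2; 0 0 0 0 0 0 0.2;0 0 0 0 0 0 0.2;0 0 0 0 0 0 0.2;0 0 0 0 0 0 0.2'
python3 go.py .4613 .2643 .066 -179.26
```

```text
time_s: 8.32
tcp_pos: [0.4617, 0.2646, 0.0687]
eef_rot: [179.9, 0.1, -179.2]
contact_force: [0.5, -0.9, -4.7]
gripper_width: 0.0253
t 8.32 pos [0.4617 0.2646 0.0687] rot [ 1.7994e+02  6.0000e-02 -1.7924e+02] F [ 0.5 -0.9 -4.7] w 0.0253
turn rv tool [0.001  0.001  0.0004] then shift tool [ 0.0004 -0.0003  0.0027]
```

```bash

python3 -m inch '0 0 0.001 0 0 0 0.2; 0 0 0.001 0 0 0 0.2; 0 0 0 0 0 0 0.2; 0 0 0 0 0 0 0.2'
python3 go.py .4613 .2643 .066 -179.26
```

```text
time_s: 8.65
tcp_pos: [0.4621, 0.264, 0.0678]
eef_rot: [180.0, 0.1, -179.2]
contact_force: [-1.3, -6.0, 8.9]
gripper_width: 0.0253
t 8.65 pos [0.4621 0.264  0.0678] rot [ 1.8000e+02  9.0000e-02 -1.7919e+02] F [-1.3 -6.   8.9] w 0.0253
turn rv tool [0.0001 0.0016 0.0011] then shift tool [0.0008 0.0003 0.0018]
```

```bash

python3 -m inch '0 0 0 0 0 0 0.4; 0 0 0 0 0 0 0.55; 0 0 0 0 0 0 0.6; 0 0 0 0 0 0 0.6; 0 0 0 0 0 0 0.6; 0 0 -0.01 0 0 0 0.6; 0 0 -0.025 0 0 0 0.6; 0 0 -0.03 0 0 0 0.6; 0 0 -0.03 0 0 0 0.6; 0 0 -0.03 0 0 0 0.6; 0 0 0 0 0 0 0.6; 0 0 0 0 0 0 0.6; 0 0 0 0 0 0 0.6'
python3 go.py .489 -.2375 .056 -175.8
python3 - <<'E'
from plant import r
import cv2
a=r.capture("scene")[:,:,::-1]
cv2.imwrite("pics/a4.png",cv2.resize(a[220:390,240:460],None,fx=3.5,fy=3.5,interpolation=cv2.INTER_CUBIC))
E
```

```text
time_s: 9.73
tcp_pos: [0.4611, 0.2642, 0.1914]
eef_rot: [180.0, 0.0, -179.2]
contact_force: [0.7, 0.6, 0.5]
gripper_width: 0.0525
t 9.73 pos [0.4611 0.2642 0.1914] rot [ 1.7996e+02  1.0000e-02 -1.7924e+02] F [0.7 0.6 0.5] w 0.0525
turn rv tool [ 0.0007  0.0002 -0.0601] then shift tool [ 0.0089 -0.5024  0.1354]
```

View pics/a4.png

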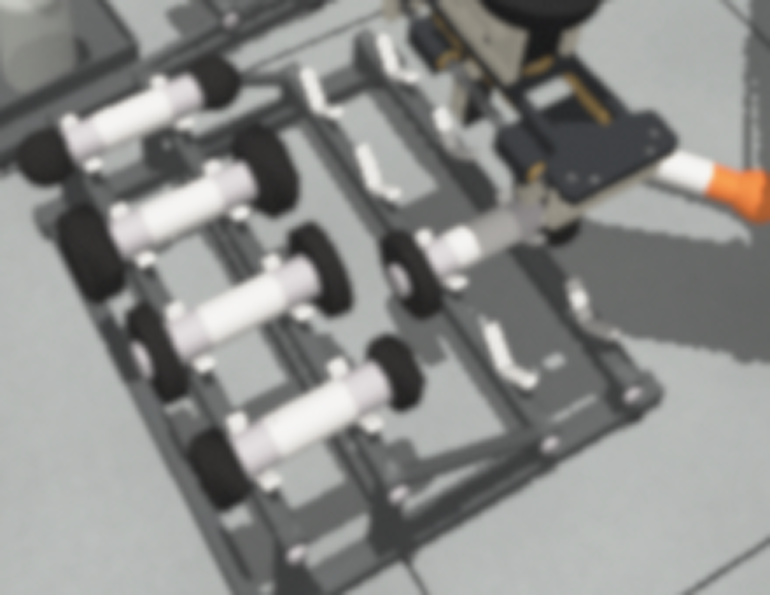

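Disc is seated in both cradles in front of its mate (a4 crop, heads at (408,275) and (560,225)). Next big_hex.

```bash

python3 -m inch '0 0 0 0 0 -0.03 0.65; 0 0 0 0 0 -0.03 0.65; 0.0006 -0.0359 0 0 0 0 0.65; 0.0006 -0.0359 0 0 0 0 0.65; 0.0006 -0.0359 0 0 0 0 0.65; 0.0006 -0.0359 0 0 0 0 0.65; 0.0006 -0.0359 0 0 0 0 0.65; 0.0006 -0.0359 0 0 0 0 0.65; 0.0006 -0.0359 0 0 0 0 0.65; 0.0006 -0.0359 0 0 0 0 0.65; 0.0006 -0.0359 0 0 0 0 0.65; 0.0006 -0.0359 0 0 0 0 0.65; 0.0006 -0.0359 0 0 0 0 0.65; 0.0006 -0.0359 0 0 0 0 0.65; 0.0006 -0.0359 0 0 0 0 0.65; 0.0006 -0.02 0 0 0 0 0.65; 0.0006 -0.0157 0 0 0 0 0.65; 0 0 0 0 0 0 0.65; 0 0 0 0 0 0 0.65; 0 0 0 0 0 0 0.65'
python3 -m inch '0 0 0.025 0 0 0 0.65; 0 0 0.025 0 0 0 0.65; 0 0 0.015 0 0 0 0.65; 0 0 0 0 0 0 0.65; 0 0 0 0 0 0 0.65; 0 0 0 0 0 0 0.65; 0 0 0 0 0 0 0.65'
python3 go.py .489 -.2375 .056 -175.8
```

```text
time_s: 11.45
tcp_pos: [0.4886, -0.2371, 0.1902]
eef_rot: [180.0, -0.1, -175.8]
contact_force: [-0.2, -0.3, -0.3]
gripper_width: 0.0569
time_s: 12.03
tcp_pos: [0.4901, -0.2373, 0.1275]
eef_rot: [-180.0, 0.1, -175.7]
contact_force: [-0.4, -0.2, 0.1]
gripper_width: 0.0569
t 12.03 pos [ 0.4901 -0.2373  0.1275] rot [-1.7996e+02  1.2000e-01 -1.7575e+02] F [-0.4 -0.2  0.1] w 0.0569
turn rv tool [-0.0007  0.0021  0.0009] then shift tool [ 0.0012 -0.0001  0.0715]
```

```bash

python3 -m inch '0.0006 0 0.025 0 0 0 0.65; 0 0 0.025 0 0 0 0.65; 0 0 0.0135 0 0 0 0.65; 0 0 0.007 0 0 0 0.65; 0 0 0 0 0 0 0.65; 0 0 0 0 0 0 0.65; 0 0 0 0 0 0 0.65; 0 0 0 0 0 0 0.2; 0 0 0 0 0 0 0.2; 0 0 0 0 0 0 0.2; 0 0 0 0 0 0 0.2; 0 0 0 0 0 0 0.2; 0 0 0 0 0 0 0.2; 0 0 0 0 0 0 0.2' 35
python3 go.py .489 -.2375 .056 -175.8
python3 -m inch '0 0 -0.01 0 0 0 0.2; 0 0 -0.025 0 0 0 0.2; 0 0 -0.036 0 0 0 0.2; 0 0 -0.036 0 0 0 0.2; 0 0 -0.036 0 0 0 0.2; 0 0 0 0 0 0 0.2; 0 0 0 0 0 0 0.2; 0 0 0 0 0 0 0.2; 0 0 0 0 0 0 0.2'
python3 go.py .4623 .1843 .066 -179.26
```

```text
time_s: 13.2
tcp_pos: [0.4886, -0.2373, 0.0557]
eef_rot: [180.0, 0.0, -175.8]
contact_force: [-0.9, 2.0, 3.5]
gripper_width: 0.025
t 13.2 pos [ 0.4886 -0.2373  0.0557] rot [ 1.7999e+02  1.0000e-02 -1.7580e+02] F [-0.9  2.   3.5] w 0.025
turn rv tool [ 0.0002  0.0001 -0.    ] then shift tool [-0.0004 -0.0002 -0.0003]
time_s: 13.95
tcp_pos: [0.4868, -0.237, 0.1964]
eef_rot: [179.9, -0.2, -175.8]
contact_force: [-0.7, 0.4, -8.4]
gripper_width: 0.0251
t 13.95 pos [ 0.4868 -0.237   0.1964] rot [ 179.91   -0.23 -175.83] F [-0.7  0.4 -8.4] w 0.0251
turn rv tool [ 0.0015 -0.0041  0.0598] then shift tool [0.0191 0.4216 0.1304]
```

```bash

python3 -m inch '0 0 0 0 0 0.03 0.2; 0 0 0 0 0 0.03 0.2; 0.0016 0.0359 0 0 0 0 0.2; 0.0016 0.0359 0 0 0 0 0.2; 0.0016 0.0359 0 0 0 0 0.2; 0.0016 0.0359 0 0 0 0 0.2; 0.0016 0.0359 0 0 0 0 0.2; 0.0016 0.0359 0 0 0 0 0.2; 0.0016 0.0359 0 0 0 0 0.2; 0.0016 0.0359 0 0 0 0 0.2; 0.0016 0.0359 0 0 0 0 0.2; 0.0016 0.0359 0 0 0 0 0.2; 0.0016 0.0359 0 0 0 0 0.2; 0.0016 0.016 0 0 0 0 0.2; 0.0016 0.011 0 0 0 0 0.2; 0 0 0 0 0 0 0.2; 0 0 0 0 0 0 0.2; 0 0 0 0 0 0 0.2; 0 0 0 0 0 0 0.2'
python3 -m inch '0 0 0.02 0 0 0 0.2; 0 0 0.03 0 0 0 0.2; 0 0 0.02 0 0 0 0.2; 0 0 0 0 0 0 0.2; 0 0 0 0 0 0 0.2;0 0 0 0 0 0 0.2; 0 0 0 0 0 0 0.2; 0 0 0 0 0 0 0.2; 0 0 0 0 0 0 0.2'
python3 go.py .4623 .1843 .066 -179.26
python3 - <<'E'
from plant import r
from h import *
a=r.capture("scene")[:,:,::-1];b=r.capture("top")[:,:,::-1]
cv2.imwrite("pics/a5.png",cv2.resize(a[220:390,240:460],None,fx=3.5,fy=3.5,interpolation=cv2.INTER_CUBIC))
cv2.imwrite("pics/b5.png",cv2.resize(b[100:250,150:350],None,fx=4,fy=4,interpolation=cv2.INTER_CUBIC))
p=r.get_state()['tcp_pos'];c=cam("top");s=cam("scene");z=p[2]+.019
print((proj(c,[[p[0]-.077,p[1],z]])-[150,100])*4,(proj(s,[[p[0]+.077,p[1],z]])-[240,220])*3.5)
E
```

```text
time_s: 15.53
tcp_pos: [0.4619, 0.1829, 0.1981]
eef_rot: [-180.0, -0.1, -179.3]
contact_force: [-0.4, 0.1, -8.1]
gripper_width: 0.025
time_s: 16.28
tcp_pos: [0.4627, 0.1845, 0.1297]
eef_rot: [179.9, 0.1, -179.2]
contact_force: [-0.6, 0.5, -7.6]
gripper_width: 0.0249
t 16.28 pos [0.4627 0.1845 0.1297] rot [ 1.7993e+02  9.0000e-02 -1.7924e+02] F [-0.6  0.5 -7.6] w 0.0249
turn rv tool [0.0013 0.0016 0.0004] then shift tool [ 0.0004 -0.0002  0.0637]
[[328.17090964 497.08387998]] [[329.59547452 144.89012009]]
```

View pics/a5.png

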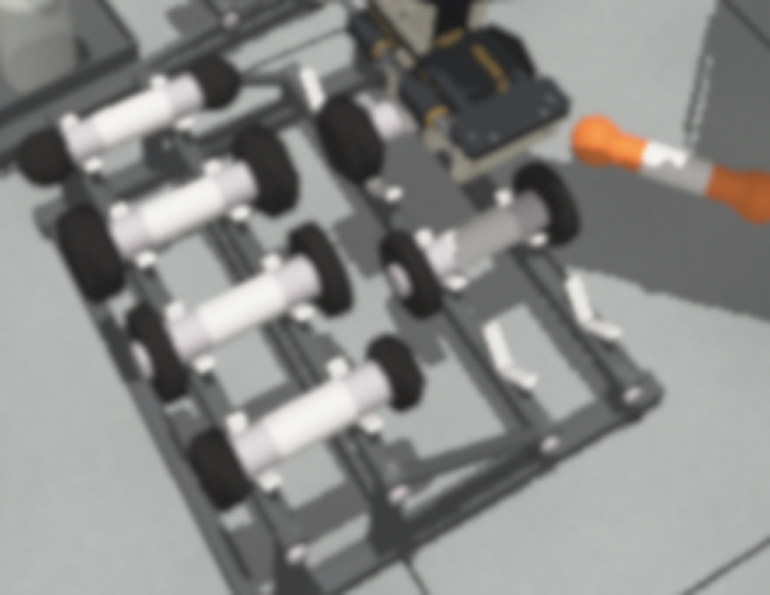

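View pics/b5.png

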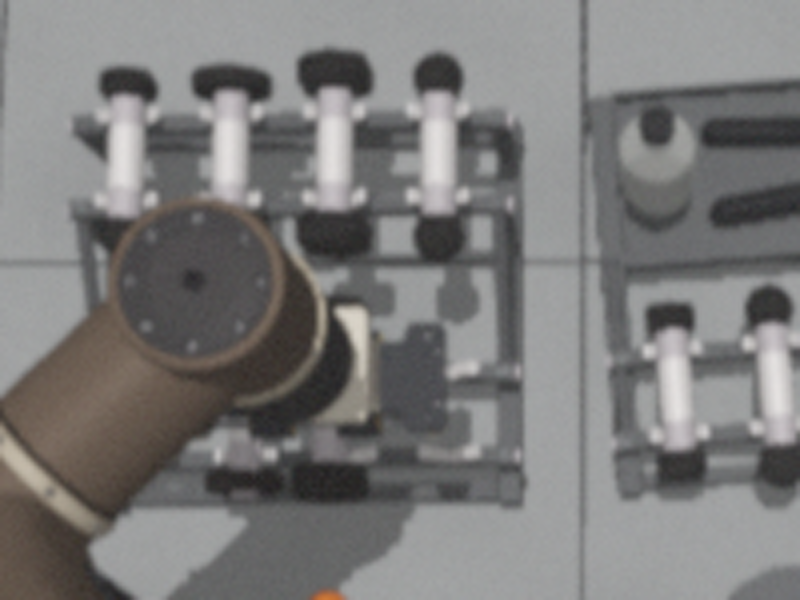

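```bash

python3 -m inch '0.0002 0 0.022 0 0 0 0.2; 0 0 0.022 0 0 0 0.2; 0 0 0.009 0 0 0 0.2; 0 0 0.005 0 0 0 0.2; 0 0 0.002 0 0 0 0.2; 0 0 0 0 0 0 0.2;0 0 0 0 0 0 0.2;0 0 0 0 0 0 0.2;0 0 0 0 0 0 0.2;0 0 0 0 0 0 0.2'
python3 -m inch '0 0 0.001 0 0 0 0.2; 0 0 0 0 0 0 0.2; 0 0 0 0 0 0 0.2'
python3 go.py .4623 .1843 .066 -179.26
```

```text
time_s: 17.22
tcp_pos: [0.4622, 0.1843, 0.0691]
eef_rot: [180.0, 0.0, -179.2]
contact_force: [-0.3, -0.1, -8.3]
gripper_width: 0.0257
time_s: 17.47
tcp_pos: [0.4621, 0.1841, 0.0678]
eef_rot: [180.0, 0.0, -179.2]
contact_force: [0.6, -1.6, -5.4]
gripper_width: 0.0249
t 17.47 pos [0.4621 0.1841 0.0678] rot [ 1.7999e+02  2.0000e-02 -1.7923e+02] F [ 0.6 -1.6 -5.4] w 0.0249
turn rv tool [0.0001 0.0004 0.0004] then shift tool [-0.0002  0.0002  0.0018]
```

Just touching; 1 mm more, then release.

```bash

python3 -m inch '0 0 0.001 0 0 0 0.2; 0 0 0 0 0 0 0.2; 0 0 0 0 0 0 0.2'
python3 -m inch '0 0 0 0 0 0 0.4; 0 0 0 0 0 0 0.55; 0 0 0 0 0 0 0.6; 0 0 0 0 0 0 0.6; 0 0 0 0 0 0 0.6; 0 0 -0.01 0 0 0 0.6; 0 0 -0.025 0 0 0 0.6; 0 0 -0.03 0 0 0 0.6; 0 0 -0.03 0 0 0 0.6; 0 0 -0.03 0 0 0 0.6; 0 0 0 0 0 0 0.6; 0 0 0 0 0 0 0.6; 0 0 0 0 0 0 0.6; 0 0 0 0 0 0 0.6'
python3 go.py .4835 -.1575 .056 -175.8
python3 - <<'E'
from plant import r
from h import *
a=r.capture("scene")[:,:,::-1]
cv2.imwrite("pics/a6.png",cv2.resize(a[220:390,240:460],None,fx=3.5,fy=3.5,interpolation=cv2.INTER_CUBIC))
E
```

```text
time_s: 17.72
tcp_pos: [0.4623, 0.1838, 0.0672]
eef_rot: [-180.0, 0.0, -179.2]
contact_force: [-0.8, -4.8, 4.9]
gripper_width: 0.0248
time_s: 18.88
tcp_pos: [0.4614, 0.1838, 0.1906]
eef_rot: [-180.0, -0.1, -179.2]
contact_force: [0.4, -0.6, -1.2]
gripper_width: 0.0527
t 18.88 pos [0.4614 0.1838 0.1906] rot [-1.7995e+02 -8.0000e-02 -1.7925e+02] F [ 0.4 -0.6 -1.2] w 0.0527
turn rv tool [-0.0008 -0.0014 -0.0601] then shift tool [ 0.003  -0.342   0.1346]
```

View pics/a6.png

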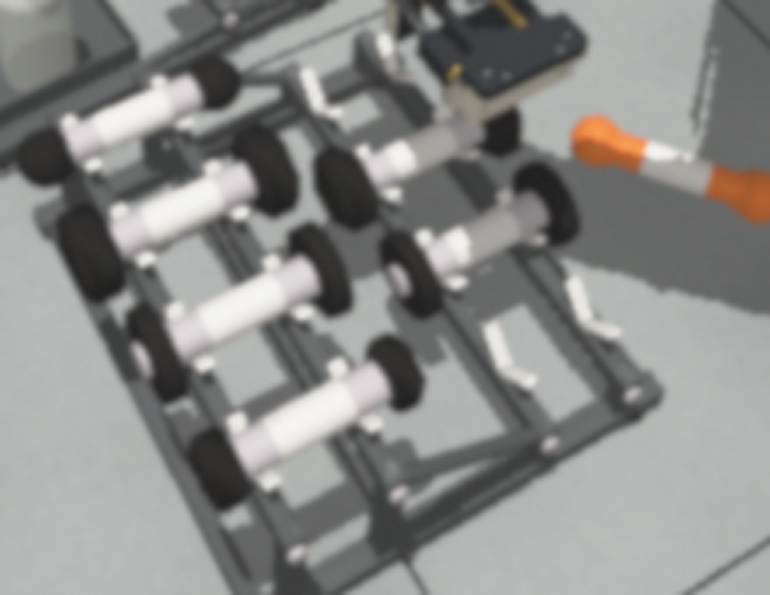

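big_hex seated (crop heads (347,188),(500,130)), disc unmoved. Next the globe.

```bash

python3 -m inch '0 0 0 0 0 -0.03 0.65; 0 0 0 0 0 -0.03 0.65; 0.0004 -0.035 0 0 0 0 0.65; 0.0004 -0.035 0 0 0 0 0.65; 0.0004 -0.035 0 0 0 0 0.65; 0.0004 -0.035 0 0 0 0 0.65; 0.0004 -0.035 0 0 0 0 0.65; 0.0004 -0.035 0 0 0 0 0.65; 0.0004 -0.035 0 0 0 0 0.65; 0.0004 -0.035 0 0 0 0 0.65; 0.0004 -0.035 0 0 0 0 0.65; 0 -0.016 0 0 0 0 0.65; 0 -0.011 0 0 0 0 0.65; 0 0 0 0 0 0 0.65; 0 0 0 0 0 0 0.65; 0 0 0 0 0 0 0.65'
python3 -m inch '0 0 0.025 0 0 0 0.65; 0 0 0.025 0 0 0 0.65; 0 0 0.015 0 0 0 0.65; 0 0 0 0 0 0 0.65; 0 0 0 0 0 0 0.65; 0 0 0 0 0 0 0.65; 0 0 0 0 0 0 0.65; 0 0 0 0 0 0 0.65; 0 0 0 0 0 0 0.65'
python3 go.py .4835 -.1575 .056 -175.8
```

```text
time_s: 20.27
tcp_pos: [0.4833, -0.1565, 0.1911]
eef_rot: [180.0, -0.0, -175.8]
contact_force: [-0.4, -0.4, 0.0]
gripper_width: 0.0571
time_s: 21.02
tcp_pos: [0.4839, -0.1572, 0.1274]
eef_rot: [-180.0, 0.1, -175.8]
contact_force: [-0.3, -0.9, 0.6]
gripper_width: 0.0567
t 21.02 pos [ 0.4839 -0.1572  0.1274] rot [-1.8000e+02  9.0000e-02 -1.7579e+02] F [-0.3 -0.9  0.6] w 0.0567
turn rv tool [-0.0001  0.0016  0.0002] then shift tool [ 0.0004 -0.0003  0.0714]
```

```bash

python3 -m inch '0 -0.0003 0.025 0 0 0 0.65; 0 0 0.025 0 0 0 0.65; 0 0 0.0135 0 0 0 0.65; 0 0 0.007 0 0 0 0.65; 0 0 0 0 0 0 0.65; 0 0 0 0 0 0 0.65; 0 0 0 0 0 0 0.65; 0 0 0 0 0 0 0.2; 0 0 0 0 0 0 0.2; 0 0 0 0 0 0 0.2; 0 0 0 0 0 0 0.2; 0 0 0 0 0 0 0.2; 0 0 0 0 0 0 0.2; 0 0 0 0 0 0 0.2' 35
python3 go.py .4835 -.1575 .056 -175.8
python3 -m inch '0 0 -0.01 0 0 0 0.2; 0 0 -0.025 0 0 0 0.2; 0 0 -0.036 0 0 0 0.2; 0 0 -0.036 0 0 0 0.2; 0 0 -0.036 0 0 0 0.2; 0 0 0 0 0 0 0.2; 0 0 0 0 0 0 0.2; 0 0 0 0 0 0 0.2; 0 0 0 0 0 0 0.2'
python3 go.py .4634 .1044 .066 -179.26
```

```text
time_s: 22.18
tcp_pos: [0.4835, -0.1575, 0.0562]
eef_rot: [180.0, 0.0, -175.8]
contact_force: [-0.6, 2.5, 2.3]
gripper_width: 0.0255
t 22.18 pos [ 0.4835 -0.1575  0.0562] rot [ 1.800e+02  1.000e-02 -1.758e+02] F [-0.6  2.5  2.3] w 0.0255
turn rv tool [0.0001 0.0002 0.    ] then shift tool [-0.     -0.      0.0002]
time_s: 22.93
tcp_pos: [0.4818, -0.1574, 0.1972]
eef_rot: [180.0, -0.2, -175.8]
contact_force: [-0.0, -0.2, -5.8]
gripper_width: 0.0252
t 22.93 pos [ 0.4818 -0.1574  0.1972] rot [ 179.95   -0.21 -175.83] F [-0.  -0.2 -5.8] w 0.0252
turn rv tool [ 0.0007 -0.0038  0.0599] then shift tool [0.015  0.262  0.1312]
```

```bash

python3 -m inch '0 0 0 0 0 0.03 0.2; 0 0 0 0 0 0.03 0.2; 0.002 0.0335 0 0 0 0 0.2; 0.002 0.0335 0 0 0 0 0.2; 0.002 0.0335 0 0 0 0 0.2; 0.002 0.0335 0 0 0 0 0.2; 0.002 0.0335 0 0 0 0 0.2; 0.002 0.0335 0 0 0 0 0.2; 0.002 0.0335 0 0 0 0 0.2; 0.0027 0.016 0 0 0 0 0.2; 0 0.0115 0 0 0 0 0.2; 0 0 0 0 0 0 0.2; 0 0 0 0 0 0 0.2; 0 0 0 0 0 0 0.2; 0 0 0 0 0 0 0.2'
python3 -m inch '0 0 0.02 0 0 0 0.2; 0 0 0.03 0 0 0 0.2; 0 0 0.02 0 0 0 0.2; 0 0 0 0 0 0 0.2; 0 0 0 0 0 0 0.2;0 0 0 0 0 0 0.2; 0 0 0 0 0 0 0.2; 0 0 0 0 0 0 0.2; 0 0 0 0 0 0 0.2'
python3 go.py .4634 .1044 .066 -179.26
python3 - <<'E'
from plant import r
from h import *
a=r.capture("scene")[:,:,::-1];b=r.capture("top")[:,:,::-1]
cv2.imwrite("pics/a7.png",cv2.resize(a[220:390,240:460],None,fx=3.5,fy=3.5,interpolation=cv2.INTER_CUBIC))
cv2.imwrite("pics/b7.png",cv2.resize(b[100:250,150:350],None,fx=4,fy=4,interpolation=cv2.INTER_CUBIC))
p=r.get_state()['tcp_pos'];c=cam("top");s=cam("scene");z=p[2]+.019
print((proj(c,[[p[0]-.083,p[1],z]])-[150,100])*4,(proj(s,[[p[0]+.063,p[1],z]])-[240,220])*3.5)
E
```

```text
time_s: 24.18
tcp_pos: [0.4631, 0.1031, 0.1986]
eef_rot: [-180.0, -0.1, -179.3]
contact_force: [-0.9, -0.1, -5.4]
gripper_width: 0.0247
time_s: 24.93
tcp_pos: [0.4638, 0.1045, 0.1301]
eef_rot: [179.9, 0.1, -179.2]
contact_force: [0.2, -0.3, -6.0]
gripper_width: 0.0252
t 24.93 pos [0.4638 0.1045 0.1301] rot [ 1.7994e+02  1.0000e-01 -1.7924e+02] F [ 0.2 -0.3 -6. ] w 0.0252
turn rv tool [0.0011 0.0017 0.0004] then shift tool [ 0.0004 -0.0001  0.0641]
[[434.25360119 503.07063628]] [[288.50357613  54.64637287]]
```

View pics/a7.png

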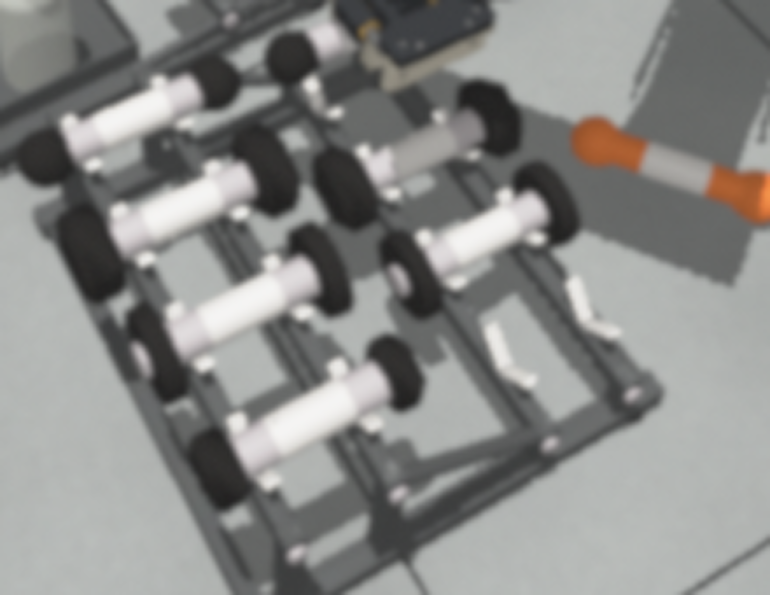

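View pics/b7.png

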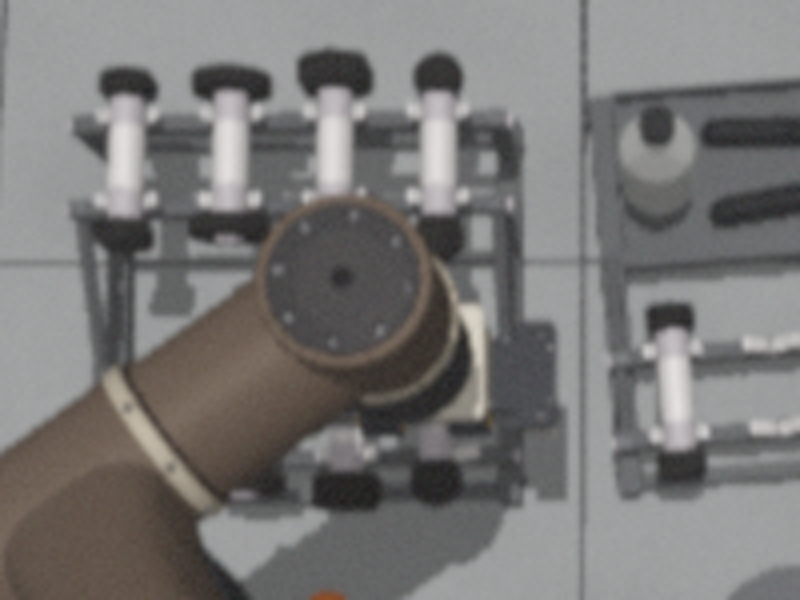

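```bash

python3 -m inch '0.0002 0 0.022 0 0 0 0.2; 0 0 0.022 0 0 0 0.2; 0 0 0.009 0 0 0 0.2; 0 0 0.005 0 0 0 0.2; 0 0 0.002 0 0 0 0.2; 0 0 0 0 0 0 0.2;0 0 0 0 0 0 0.2;0 0 0 0 0 0 0.2;0 0 0.001 0 0 0 0.2;0 0 0.001 0 0 0 0.2;0 0 0 0 0 0 0.2;0 0 0 0 0 0 0.2'
python3 go.py .4634 .1044 .066 -179.26
```

```text
time_s: 26.03
tcp_pos: [0.4637, 0.1041, 0.068]
eef_rot: [180.0, 0.1, -179.2]
contact_force: [-0.3, -4.5, 6.2]
gripper_width: 0.0254
t 26.03 pos [0.4637 0.1041 0.068 ] rot [ 1.8000e+02  8.0000e-02 -1.7921e+02] F [-0.3 -4.5  6.2] w 0.0254
turn rv tool [0.     0.0014 0.0009] then shift tool [0.0003 0.0003 0.002 ]
```

```bash

python3 -m inch '0 0 0 0 0 0 0.4; 0 0 0 0 0 0 0.55; 0 0 0 0 0 0 0.6; 0 0 0 0 0 0 0.6; 0 0 0 0 0 0 0.6; 0 0 -0.01 0 0 0 0.6; 0 0 -0.025 0 0 0 0.6; 0 0 -0.03 0 0 0 0.6; 0 0 -0.03 0 0 0 0.6; 0 0 -0.03 0 0 0 0.6; 0 0 0 0 0 0 0.6; 0 0 0 0 0 0 0.6; 0 0 0 0 0 0 0.6; 0 0 0 0 0 0 0.6'
python3 go.py .479 -.077 .056 -175.8
python3 - <<'E'
from plant import r
from h import *
a=r.capture("scene")[:,:,::-1]
cv2.imwrite("pics/a8.png",cv2.resize(a[180:350,240:460],None,fx=3.5,fy=3.5,interpolation=cv2.INTER_CUBIC))
E
```

```text
time_s: 27.2
tcp_pos: [0.4624, 0.104, 0.191]
eef_rot: [-180.0, -0.1, -179.2]
contact_force: [0.1, -0.4, 0.9]
gripper_width: 0.0524
t 27.2 pos [0.4624 0.104  0.191 ] rot [-1.7996e+02 -9.0000e-02 -1.7924e+02] F [ 0.1 -0.4  0.9] w 0.0524
turn rv tool [-0.0007 -0.0016 -0.0601] then shift tool [-0.0033 -0.1817  0.135 ]
```

View pics/a8.png

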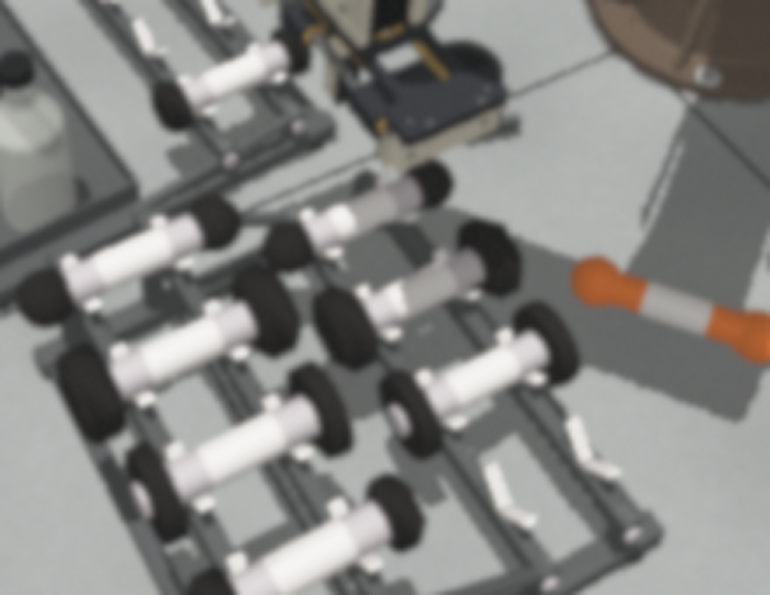

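```bash

python3 -m inch '0 0 0 0 0 -0.03 0.65; 0 0 0 0 0 -0.03 0.65; -0.0005 -0.032 0 0 0 0 0.65; -0.0005 -0.032 0 0 0 0 0.65; -0.0005 -0.032 0 0 0 0 0.65; -0.0005 -0.032 0 0 0 0 0.65; -0.0005 -0.032 0 0 0 0 0.65; 0 -0.0135 0 0 0 0 0.65; 0 -0.008 0 0 0 0 0.65; 0 0 0 0 0 0 0.65; 0 0 0 0 0 0 0.65; 0 0 0 0 0 0 0.65'
python3 -m inch '0 0 0.025 0 0 0 0.65; 0 0 0.025 0 0 0 0.65; 0 0 0.015 0 0 0 0.65; 0 0 0 0 0 0 0.65; 0 0 0 0 0 0 0.65; 0 0 0 0 0 0 0.65; 0 0 0 0 0 0 0.65; 0 0 0 0 0 0 0.65; 0 0 0 0 0 0 0.65'
python3 go.py .479 -.077 .056 -175.8
```

```text
time_s: 28.25
tcp_pos: [0.4787, -0.0759, 0.1917]
eef_rot: [180.0, -0.0, -175.8]
contact_force: [0.1, -0.5, 0.5]
gripper_width: 0.057
time_s: 29.0
tcp_pos: [0.4793, -0.0765, 0.1279]
eef_rot: [180.0, 0.1, -175.8]
contact_force: [-0.5, -0.1, -0.7]
gripper_width: 0.0568
t 29.0 pos [ 0.4793 -0.0765  0.1279] rot [ 1.7999e+02  9.0000e-02 -1.7580e+02] F [-0.5 -0.1 -0.7] w 0.0568
turn rv tool [0.0002 0.0016 0.0001] then shift tool [ 0.0004 -0.0005  0.0719]
```

```bash

python3 -m inch '0 -0.0006 0.025 0 0 0 0.65; 0 0 0.025 0 0 0 0.65; 0 0 0.0135 0 0 0 0.65; 0 0 0.007 0 0 0 0.65; 0 0 0 0 0 0 0.65; 0 0 0 0 0 0 0.65; 0 0 0 0 0 0 0.65; 0 0 0 0 0 0 0.2; 0 0 0 0 0 0 0.2; 0 0 0 0 0 0 0.2; 0 0 0 0 0 0 0.2; 0 0 0 0 0 0 0.2; 0 0 0 0 0 0 0.2; 0 0 0 0 0 0 0.2' 35
python3 go.py .479 -.077 .056 -175.8
python3 -m inch '0 0 -0.01 0 0 0 0.2; 0 0 -0.025 0 0 0 0.2; 0 0 -0.036 0 0 0 0.2; 0 0 -0.036 0 0 0 0.2; 0 0 -0.036 0 0 0 0.2; 0 0 0 0 0 0 0.2; 0 0 0 0 0 0 0.2; 0 0 0 0 0 0 0.2; 0 0 0 0 0 0 0.2'
python3 go.py .4603 .3443 .066 -179.26
```

```text
time_s: 30.17
tcp_pos: [0.4789, -0.0775, 0.0567]
eef_rot: [-180.0, -0.0, -175.8]
contact_force: [0.2, -2.9, 1.9]
gripper_width: 0.0249
t 30.17 pos [ 0.4789 -0.0775  0.0567] rot [-179.98   -0.   -175.79] F [ 0.2 -2.9  1.9] w 0.0249
turn rv tool [-0.0004 -0.      0.0002] then shift tool [-0.0001  0.0005  0.0007]
time_s: 30.92
tcp_pos: [0.4773, -0.0773, 0.1974]
eef_rot: [180.0, -0.2, -175.8]
contact_force: [-0.1, 0.5, -5.3]
gripper_width: 0.0249
t 30.92 pos [ 0.4773 -0.0773  0.1974] rot [ 179.99   -0.22 -175.83] F [-0.1  0.5 -5.3] w 0.0249
turn rv tool [ 0.0001 -0.0039  0.0599] then shift tool [0.0115 0.4218 0.1314]
```

```bash

python3 -m inch '0 0 0 0 0 0.03 0.2; 0 0 0 0 0 0.03 0.2; 0.0012 0.0359 0 0 0 0 0.2; 0.0012 0.0359 0 0 0 0 0.2; 0.0012 0.0359 0 0 0 0 0.2; 0.0012 0.0359 0 0 0 0 0.2; 0.0012 0.0359 0 0 0 0 0.2; 0.0012 0.0359 0 0 0 0 0.2; 0.0012 0.0359 0 0 0 0 0.2; 0.0012 0.0359 0 0 0 0 0.2; 0.0012 0.0359 0 0 0 0 0.2; 0.0012 0.0359 0 0 0 0 0.2; 0.0012 0.0359 0 0 0 0 0.2; 0 0.016 0 0 0 0 0.2; 0 0.011 0 0 0 0 0.2; 0 0 0 0 0 0 0.2; 0 0 0 0 0 0 0.2; 0 0 0 0 0 0 0.2; 0 0 0 0 0 0 0.2'
python3 -m inch '0 0 0.02 0 0 0 0.2; 0 0 0.03 0 0 0 0.2; 0 0 0.02 0 0 0 0.2; 0 0 0 0 0 0 0.2; 0 0 0 0 0 0 0.2;0 0 0 0 0 0 0.2; 0 0 0 0 0 0 0.2; 0 0 0 0 0 0 0.2; 0 0 0 0 0 0 0.2'
python3 go.py .4603 .3443 .066 -179.26
python3 - <<'E'
from plant import r
from h import *
a=r.capture("scene")[:,:,::-1];b=r.capture("top")[:,:,::-1]
cv2.imwrite("pics/a9.png",cv2.resize(a[220:390,240:460],None,fx=3.5,fy=3.5,interpolation=cv2.INTER_CUBIC))
cv2.imwrite("pics/b9.png",cv2.resize(b[100:250,150:350],None,fx=4,fy=4,interpolation=cv2.INTER_CUBIC))
p=r.get_state()['tcp_pos'];c=cam("top");s=cam("scene");z=p[2]+.019
print((proj(c,[[p[0]-.07,p[1],z]])-[150,100])*4,(proj(s,[[p[0]+.07,p[1],z]])-[240,220])*3.5)
E
```

```text
time_s: 32.5
tcp_pos: [0.46, 0.3431, 0.1993]
eef_rot: [-180.0, -0.0, -179.3]
contact_force: [0.5, 0.0, -4.7]
gripper_width: 0.0252
time_s: 33.25
tcp_pos: [0.4605, 0.3449, 0.1308]
eef_rot: [179.9, 0.1, -179.2]
contact_force: [-0.1, 0.2, -5.2]
gripper_width: 0.0249
t 33.25 pos [0.4605 0.3449 0.1308] rot [ 1.7991e+02  7.0000e-02 -1.7924e+02] F [-0.1  0.2 -5.2] w 0.0249
turn rv tool [0.0016 0.0013 0.0004] then shift tool [ 0.0002 -0.0006  0.0648]
[[114.91974571 491.32695158]] [[475.78834316 332.05687377]]
```

View pics/a9.png

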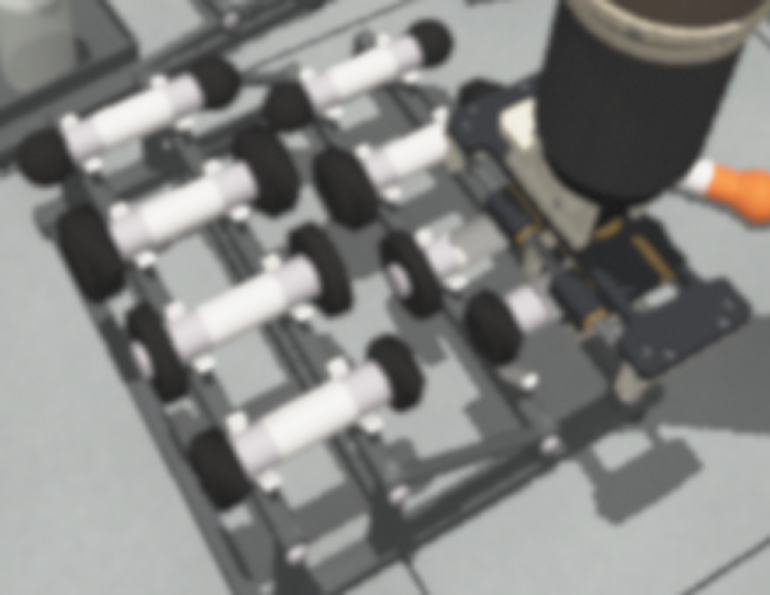

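View pics/b9.png

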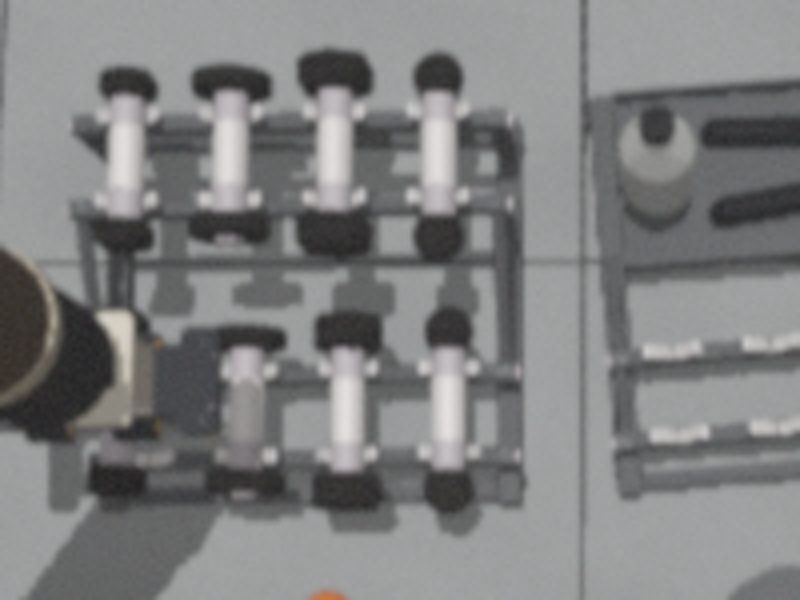

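```bash

python3 -m inch '0.0002 -0.0003 0.022 0 0 0 0.2; 0 0 0.022 0 0 0 0.2; 0 0 0.009 0 0 0 0.2; 0 0 0.005 0 0 0 0.2; 0 0 0.002 0 0 0 0.2; 0 0 0 0 0 0 0.2;0 0 0 0 0 0 0.2;0 0 0 0 0 0 0.2;0 0 0.001 0 0 0 0.2;0 0 0.001 0 0 0 0.2;0 0 0 0 0 0 0.2;0 0 0 0 0 0 0.2'
python3 go.py .4603 .3443 .066 -179.26
```

```text
time_s: 34.35
tcp_pos: [0.4604, 0.3442, 0.0686]
eef_rot: [180.0, 0.1, -179.2]
contact_force: [-0.4, -3.8, 6.2]
gripper_width: 0.0253
t 34.35 pos [0.4604 0.3442 0.0686] rot [ 1.7997e+02  7.0000e-02 -1.7922e+02] F [-0.4 -3.8  6.2] w 0.0253
turn rv tool [0.0005 0.0012 0.0007] then shift tool [0.0001 0.0001 0.0026]
```

```bash

python3 -m inch '0 0 0 0 0 0 0.4; 0 0 0 0 0 0 0.55; 0 0 0 0 0 0 0.6; 0 0 0 0 0 0 0.6; 0 0 0 0 0 0 0.6; 0 0 -0.01 0 0 0 0.6; 0 0 -0.025 0 0 0 0.6; 0 0 -0.03 0 0 0 0.6; 0 0 -0.03 0 0 0 0.6; 0 0 -0.03 0 0 0 0.6; 0 0 -0.02 0 0 0 0.6; 0 0.035 0 0 0 0 0.6; 0 0.035 0 0 0 0 0.6; 0 0.035 0 0 0 0 0.6; 0 0.035 0 0 0 0 0.6; 0 0.035 0 0 0 0 0.6; 0 0 0 0 0 0 0.6; 0 0 0 0 0 0 0.6; 0 0 0 0 0 0 0.6'
python3 - <<'E'
from plant import r
from h import *
a=r.capture("scene")[:,:,::-1];b=r.capture("top")[:,:,::-1]
cv2.imwrite("pics/a10.png",cv2.resize(a[220:390,240:460],None,fx=3.5,fy=3.5,interpolation=cv2.INTER_CUBIC))
cv2.imwrite("pics/b10.png",cv2.resize(b[100:250,150:350],None,fx=4,fy=4,interpolation=cv2.INTER_CUBIC))
for t in("big_hex","disc","small_hex","globe"): print(t,[(d['xy'],round(d['p'],2)) for d in r.recognise(t,"top")])
m=(b.min(2)>165).astype(np.uint8);m[:, :160]=0;m[:105]=0;m[240:]=0;m[:,290:]=0
k,l,s,ce=cv2.connectedComponentsWithStats(m);c=cam("top");R=np.load("R.npy")
for i in range(1,k):
    if s[i,4]>150:
        z=.165 if ce[i][1]<160 else .095
        d=ray(c,ce[i],z)[:2]-R[:2];a_=R[2];print(ce[i].round(1),np.round([np.cos(a_)*d[0]+np.sin(a_)*d[1],-np.sin(a_)*d[0]+np.cos(a_)*d[1]],4))
E
```

```text
time_s: 35.93
tcp_pos: [0.4573, 0.519, 0.2126]
eef_rot: [-180.0, -0.0, -179.2]
contact_force: [-0.1, 0.8, 1.1]
gripper_width: 0.0526
big_hex [([235.6, 201.8], 0.78)]
disc [([437.9, 209.6], 0.59), ([209.4, 198.6], 0.57), ([181.3, 138.9], 0.43)]
small_hex [([186.3, 205.2], 0.84)]
globe [([264.3, 201.9], 0.81), ([217.6, 264.8], 0.69)]
[232.8 136.9] [ 0.1898 -0.0414]
[180.  138.9] [0.1862 0.12  ]
[206.4 138.2] [0.1869 0.0394]
[258.9 137.6] [ 0.1862 -0.1213]
[185.  202.7] [-0.0011  0.1191]
[210.  201.9] [0.0001 0.0404]
[235.8 202.7] [-0.0038 -0.0406]
[261.1 201.6] [-0.0017 -0.1202]
```

View pics/a10.png

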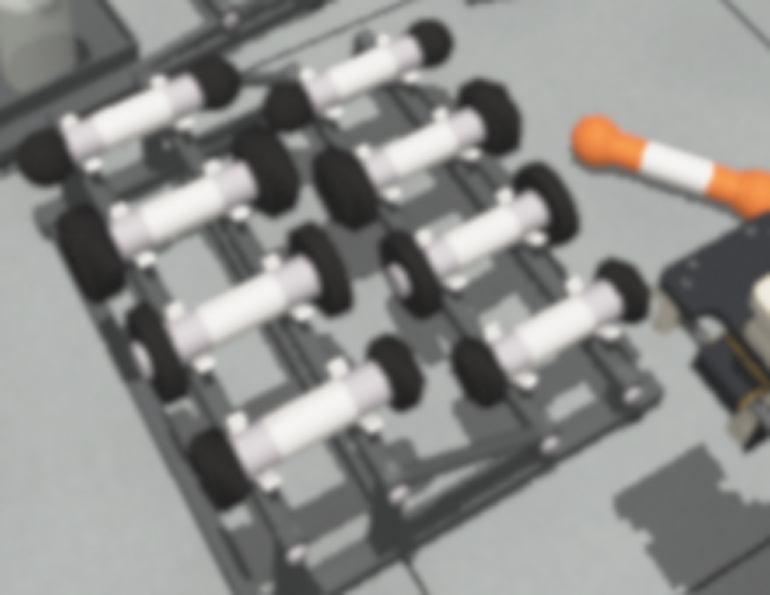

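View pics/b10.png

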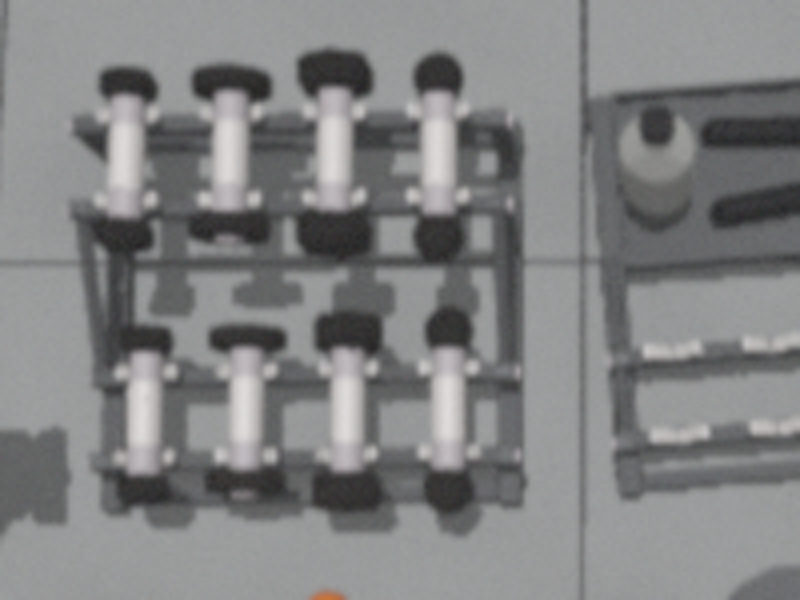

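All four stand in their cradles in front of their mates. The order in both rows is small_hex, disc, big_hex, globe, and the back row hasn't moved (crop b10). Handing in.

```bash
python3 -c "
from plant import r
print(r.close_job())"
```

```text
the job is handed in; nothing more can be done
None
```

I moved all four dumbbells to the rack's front row, each lowered into its cradles in front of its mate. From the left (+y), both rows now read small_hex, disc, big_hex, globe. I handed the job in at about 36 s, with the gripper open and clear of the rack.

**Placement:** in the last pictures, each front handle lies within about 1 mm of its place in y and 4 mm in x. The largest offset is big_hex, about 4 mm toward the robot, which is inside the 9 mm the handles can slide.

**Back row:** it is unchanged to within the 2 mm measurement noise.

**Forces:** readings at each set-down were at most about 11 N. I read the force only at the end of each call, so peaks in between were not checked.

**Disagreements:**
- The disc detector gave low scores at the end (0.57 for the placed disc) and also marked small_hex_mate and the orange look-alike. The picture shows the disc in the right place.
- At contact, the arm's height read about 1.5 to 2.5 mm above the nominal seat height. The close crops show all four handles seated.

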